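# Set and lock the depth dial of an amber lapping fixture

### The job

Set the depth dial on top of the lapping fixture to 0.20 mm, with the line on the knob opposite the second long mark clockwise from the double zero mark, and then tighten the knurled lock ring below the knob clockwise until it is firmly hand-tight, not forced, so that the setting is kept. Let go of the fixture and leave the brush, the loupe and the amber where they lie.

Things in the scene. Friction and masses are not known exactly. Their poses are not given: they have to be found in the camera images.
- fixture: Steel lapping fixture, 114 mm tall, fixed in a grey setting block (150 x 116 x 24 mm) bolted to the bench. Origin on the vertical axis shared by foot (100 mm across), waist (60 mm), scale plate, lock ring and dial, at bench height; z up; the scale's double zero mark lies on its -x side.
- scale_plate (a point): centre of the flat top of the fixed scale plate, 100 mm across, 70 mm above the bench, on the axis. Black marks at its rim every 36 degrees (0.05 mm of depth); the long ones (16 mm) are every 0.10 mm; the double mark is zero, on the fixture's -x side.
- dial_knob (a point): centre of the dial's round knurled steel knob, 32 mm across and 24 mm high (90 to 114 mm above the bench), on the axis, 101.5 mm above the bench; below it a neck 25 mm across. A black line runs from the middle of its top to the rim and down its side.
- dial (a joint): dial angle in rad, growing clockwise seen from above: 0 with the knob's line at the double zero mark; a full turn is 0.50 mm, so 0.20 mm is 2.513 rad (144 degrees). Starts between 0.95 and 2.2. Turns either way against 0.06 N m of friction until the lock ring is tight, then it is held against 0.2 N m and more.
- ring_mid (a point): centre of the knurled lock ring, 52 mm across, 14 mm high (71 to 85 mm above the bench), on the axis, 78 mm above the bench. Clockwise from above it runs easily (0.03 N m) for an unknown 0.25 to 1.3 rad, then bites on a spring washer: 6 N m per rad up to 0.4 N m, then 1.7 N m per rad (0.8 N m is 0.3 rad past the bite). Let go, it springs back about 0.1 rad and stays tight.
- clamp_wedge (a joint): travel in m of the small wedge hidden inside, which the lock ring drives to brake the dial: 0 while slack, 0.00014 (ring tightened with 0.6 N m) is just tight, 0.00027 (0.8 N m) is right, over 0.00044 (1.05 N m) is forced. Too small to be measured well: judge it by the turning moment on the ring. It stays where left (from above 0.00024 it springs back to 0.0002).
- brush_mid (a point): middle of a fine brush lying on the bench, 171 mm long and 10 mm thick, wooden handle; z 5 mm above the bench
- loupe_mid (a point): middle of a black eye loupe standing on the bench, 38 mm across and 44 mm tall; 22 mm above the bench
- amber_mid (a point): middle of a loose piece of amber on the bench, about 50 mm across and 18 mm high; 9 mm above the bench
Not all that is in view belongs to the job. Several things have the shape of the fixture; the one meant has the colours described above.

How it is judged:
On the way, in this order (a step that is already met when the one before it is completed fails the run):
1. the dial is brought to 0.20 mm while the lock ring is still slack (value of joint dial between 2.413 and 2.613 rad and value of joint clamp_wedge below 5e-05 m), for 0.3 s.
2. the lock ring is tight with the dial still at 0.20 mm (value of joint clamp_wedge above 0.00014 m and value of joint dial between 2.413 and 2.613 rad), for 0.3 s.
At the end, for the whole second after the job is handed in: the dial stands at 0.20 mm (2.513 rad) within 0.1 rad, the lock ring is tight and not forced (clamp_wedge between 0.14 and 0.44 mm, that is, tightened with 0.6 to 1.05 N m), brush, loupe and amber are within 20 mm of where they lay, and nothing is held (all of step 2 and value of joint clamp_wedge below 0.00044 m and distance of each of brush_mid, loupe_mid, amber_mid from where it was at the start of the episode below 0.02 m); the robot touches nothing.
It fails at once if the lock ring is forced (over about 1.05 N m: clamp_wedge above 0.44 mm) (value of joint clamp_wedge above 0.00044 m).
It fails at once if the brush, the loupe or the amber is pushed more than 20 mm (distance of any of brush_mid, loupe_mid, amber_mid from where it was at the start of the episode above 0.02 m).
It also fails if it takes over 51 s, if anything falls off the work surface, if the arm or the gripper's body presses on something with over 40 N, if the wrist force passes 120 N, or if a joint passes its speed limit or range.

### The arm

A 7-joint arm with a two-finger parallel gripper is mounted at the origin on the work surface. World frame = base frame: x ahead of the robot, y to its left, z up, the work surface at z = 0. Lengths are in m, angles in rad, forces in N, time in s.
With the tool pointing down it reaches from about 0.35 to 0.9 m from the base axis. Payload 8.1 kg.
Tool frame: the origin (TCP) lies where the fingers leave the gripper's body, on its centre line; the fingertips stand 66 mm ahead of it and the grasp point (between the pads) lies 47 mm ahead of it (arm.tip_reach is the distance from the TCP to the fingertips, in m); z points along the fingers, y is the direction in which the jaws open and shut (so a half turn about z gives the same grasp; the last joint's range is limited). The gripper opens to 92 mm and grips with 3 to 60 N. Pads are 19 mm wide; open, the fingers measure 130 mm over their backs; the gripper's body (75 mm by 190 mm) begins 47 mm behind the grasp point.
Start: joints at [0.999, 0.434, 0.025, 1.573, -0.012, 1.134, -0.075], TCP at [0.282, -0.558, 0.292] pointing down, gripper open.
Joint ranges: [-2.62, 2.62], [-0.44, 2.09], [-1.27, 1.32], [0.08, 2.57], [-1.32, 4.46], [0.12, 2], [-2.74, 2.74]. Speed limits (rad/s): [2.22, 2.22, 3.01, 3.01, 3.14, 3.14, 3.14].

### API

Orientations are given as a rotation vector (axis times angle).
In Python, from cell import arm gives the robot as it stands.
- The arm moves only by the tool carry_out, never from a script. Its argument "plan" is a list of rows, each a list of 5 numbers: the shift along the world's x, y, z in cm, then the turn about the world's z in rad, then the finger opening in cm, from 0 to 9.18. In form: [[tx, ty, tz, spin, fingers], ...]. A call has 1 to 20 rows; each row is the pose to reach, as a shift and turn from the pose measured when the call began; what a row does not reach only later rows make up. A row lasts 1/10 s, in which the tool goes at most 50 mm and 8.59 degrees, less where a joint would pass 70% of its speed; a pose out of reach is approached as far as the arm can. A call with a gripper value outside its range is refused whole. The fingers move at their own pace and stop on an object; "squeeze" is the grip in N (left out, the last holds). Time passes only in rows, so rows that repeat a pose let the fingers close. It gives the time, the measured TCP pose, the force and the opening at its end, in the units of the state.
- arm.observe(): the state, without advancing time (a new reading comes with each control period).
- arm.get_image(name): name is "scene" or "top" or "wrist"; returns (picture, depth): 384x512x3 uint8, red, green, blue; 384x512 float32, m along the optical axis (not along the pixel's ray), 0 where there is no reading.
- arm.get_calibration(name): a dict with "intrinsics" (3x3 intrinsics, pixels), "rvec" (rotation vector, rad) and "tvec" (3), from world to camera coordinates, as OpenCV has them; the wrist camera has in their place "tool_from_camera" (4x4, takes a point from camera to tool coordinates, whose origin is the TCP and whose axes are the flange's). Camera axes: x right, y down, z forward; pixel columns grow to the right and rows downward; lengths in m; the calibration is good to about 2 mm. A picture is of the moment at which its call begins: read the wrist's pose just before it. get_calibration takes no time and is no camera call.
- arm.sign_off(): hands the job in, once; it reports no verdict.
The state is a dict: "clock": time; "joints": joint angles; "dq": joint speeds; "joint_efforts": joint torques, N m; "position": TCP position; "ee_rot": TCP orientation; "force": force on the tool from outside, world axes, zero at the start; "ft_torque": the same for the moment, N m; "width": opening from 0.0 (shut) to 1.0 (fully open).
Only numpy, scipy, OpenCV 4.12 (cv2) and the standard library are available. Lean on these libraries where they do the work, as an engineer would, in place of code of your own. Each camera call takes 0.05 s, during which the arm holds its last target. There are 200 camera calls.

## Working session

There is one attempt and no reset: what is moved stays moved. The work goes in short steps, Python scripts to look and compute and a tool call to move; the robot and the scene stay as the last step left them, time stands still between calls to the robot, and variables do not carry over. Pictures are saved under pics/ and viewed, about 8 in all and at most 12, crops included, and the job is handed in when it is done.

Besides the shell and the picture viewer there is one more tool, called in YAML: its name, and indented under it one key for each argument. carry_out: Moves the arm, as the interface text tells. Its arguments: {"type":"object","properties":{"plan":{"type":"array"},"squeeze":{"type":"number"}},"required":["plan"]}

```bash
mkdir -p pics; cat > h.py <<'E'
import numpy as np,cv2
from cell import arm
def save(n,name,crop=None,scale=1):
    p,d=arm.get_image(n); np.savez('pics/'+name+'.npz',p=p,d=d)
    im=p[:,:,::-1]
    if crop: im=im[crop[1]:crop[3],crop[0]:crop[2]]
    if scale!=1: im=cv2.resize(im,None,fx=scale,fy=scale,interpolation=cv2.INTER_CUBIC)
    cv2.imwrite('pics/'+name+'.png',im); return p,d
def cam(n):
    c=arm.get_calibration(n);K=np.array(c['intrinsics'])
    if 'rvec' in c:
        R=cv2.Rodrigues(np.array(c['rvec'],float))[0];t=np.array(c['tvec'],float)
        return K,R.T,-R.T@t
    s=arm.observe();T=np.array(c['tool_from_camera']);Rt=cv2.Rodrigues(np.array(s['ee_rot'],float))[0]
    return K,Rt@T[:3,:3],Rt@T[:3,3]+np.array(s['position'])
def onplane(C,uv,z):
    K,R,o=C;r=R@np.linalg.solve(K,[uv[0],uv[1],1]);return o+r*(z-o[2])/r[2]
def proj(C,P):
    K,R,o=C;q=K@(R.T@(np.array(P)-o));return q[:2]/q[2]
E
python3 - <<'E'
from h import *
s=arm.observe();print({k:np.round(v,3) for k,v in s.items()}, arm.tip_reach)
a,_=save('scene','s0');b,_=save('top','t0')
cv2.imwrite('pics/both.png',cv2.resize(np.vstack([a,b])[:,:,::-1],None,fx=.78,fy=.78))
for n in('scene','top'):print(n,np.round(cam(n)[2],3))
E
```

```text
{'clock': np.float64(0.0), 'joints': array([ 0.999,  0.435,  0.025,  1.574, -0.012,  1.134, -0.075]), 'dq': array([-0.001,  0.   , -0.001, -0.   ,  0.   , -0.   , -0.001]), 'joint_efforts': array([ 0.0000e+00, -6.6784e+01,  9.8600e-01, -3.1446e+01, -6.0000e-02,
        4.3000e-02,  0.0000e+00]), 'position': array([ 0.282, -0.557,  0.291]), 'ee_rot': array([-3.054e+00, -7.290e-01,  1.000e-03]), 'force': array([-0.021, -0.166, -0.214]), 'ft_torque': array([0.047, 0.003, 0.031]), 'width': np.float64(1.001)} 0.0655
scene [0.941 0.228 0.674]
top [ 0.478 -0.111  1.017]
```

View pics/t0.png

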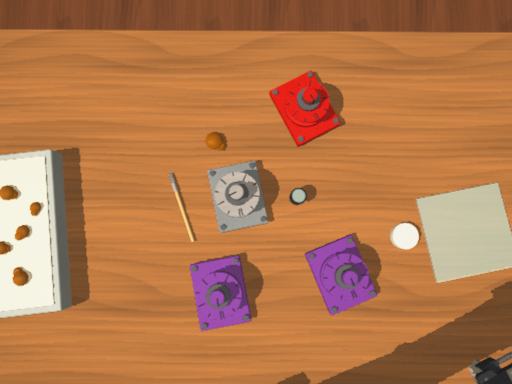

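View pics/s0.png

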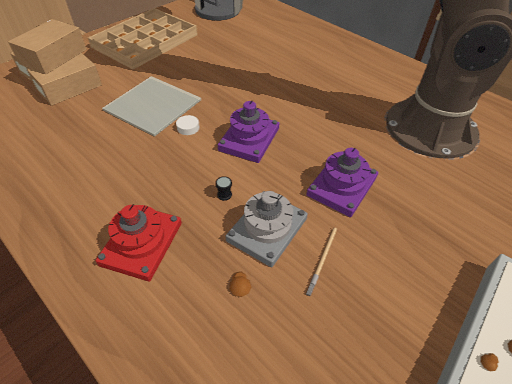

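The top view shows four fixture shapes: steel in a grey block at (237,193), red at (306,102), and purple at (220,293) and (342,274). The steel/grey one matches the description. The loupe is at (298,196), the amber at (215,141) and the brush at (182,208).

```bash
python3 - <<'E'
from h import *
C=cam('top');f=np.load('pics/t0.npz');p=f['p'];d=f['d']
for n,uv,z in[('knob',(236,191),.114),('loupe',(298,196),.044),('amber',(215,141),.01),('b1',(172,175),.005),('b2',(193,240),.005)]:
    print(n,np.round(onplane(C,uv,z),3))
for uv in [(210,178),(255,162),(268,222),(221,231)]: print(np.round(onplane(C,uv,.024),3))
K,R,o=C
print(np.round(R,2))
# depth-based: knob points and scale plate points
v,u=np.mgrid[150:240,200:275];z=d[150:240,200:275]
P=np.stack([u,v,np.ones_like(u)],-1)@np.linalg.inv(K).T*z[...,None]@R.T+o
for lo,hi in((.108,.12),(.064,.075)):
    m=(P[...,2]>lo)&(P[...,2]<hi)
    (cu,cv_),r=cv2.minEnclosingCircle(np.stack([u[m],v[m]],-1).astype(np.float32))
    Q=P[m];print(m.sum(),np.round(Q.mean(0),4),np.round(Q.max(0)-Q.min(0),3),'circ',cu,cv_,r,np.round(onplane(C,(cu,cv_),(lo+hi)/2),4))
im=cv2.resize(p[150:240,200:275,::-1],None,fx=6,fy=6,interpolation=cv2.INTER_CUBIC);cv2.imwrite('pics/c1.png',im)
T=arm.get_calibration('wrist');print(np.round(T['tool_from_camera'],3),T['intrinsics'])
E
```

```text
knob [ 0.582 -0.081  0.114]
loupe [ 0.579 -0.22   0.044]
amber [ 0.714 -0.026  0.01 ]
b1 [0.633 0.075 0.005]
b2 [0.48  0.023 0.005]
[ 0.623 -0.017  0.024]
[ 0.661 -0.122  0.024]
[ 0.521 -0.152  0.024]
[ 0.5   -0.044  0.024]
[[ 0.   -0.99  0.12]
 [-1.   -0.   -0.01]
 [ 0.01 -0.12 -0.99]]
182 [ 0.5807 -0.0818  0.1134] [0.031 0.032 0.009] circ 236.593017578125 191.77906799316406 7.672492027282715 [ 0.5808 -0.082   0.114 ]
1124 [ 0.5802 -0.0818  0.0697] [0.098 0.098 0.011] circ 237.10227966308594 194.0 22.461402893066406 [ 0.5809 -0.0817  0.0695]
[[-0.    -0.961 -0.278  0.075]
 [ 1.    -0.    -0.     0.   ]
 [ 0.    -0.278  0.961 -0.093]
 [ 0.     0.     0.     1.   ]] [[290.92101727   0.         253.81248996]
 [  0.         290.92101727 187.55781779]
 [  0.           0.           1.        ]]
```

View pics/c1.png

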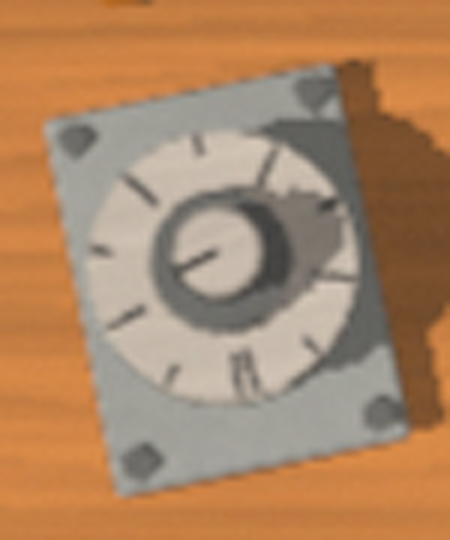

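Close crop confirms the choice: steel fixture, grey block, double mark at crop (245,372), knob line pointing to (178,268). The dial reads about 81° and the axis is near (0.581,-0.082). Next I hover above it for a wrist view.

carry_out:
  plan:
    - [5,8,0,0,9]
    - [10,16,0,0,9]
    - [15,24,0,0,9]
    - [20,32,0,0,9]
    - [25,40,0,0,9]
    - [29.9,47.5,0,0,9]
    - [29.9,47.5,0,0,9]
    - [29.9,47.5,0,0,9]
    - [29.9,47.5,0,0,9]
    - [29.9,47.5,0,0,9]
    - [29.9,47.5,0,0,9]
    - [29.9,47.5,0,0,9]
    - [29.9,47.5,0,0,9]
    - [29.9,47.5,0,0,9]
  squeeze: 15

```text
clock: 1.5
position: [0.5805, -0.0836, 0.2911]
ee_rot: [-3.055, -0.728, 0.003]
force: [0.2, -0.5, -1.1]
width: 0.976
```

```bash
python3 - <<'E'
from h import *
s=arm.observe();print({k:np.round(s[k],4) for k in('clock','joints','position','ee_rot','force','ft_torque')})
C=cam('wrist');p,d=save('wrist','w0',None,1)
for z in(.114,.07): print(proj(C,[.581,-.082,z]))
np.savez('pics/w0cam.npz',K=C[0],R=C[1],o=C[2])
E
```

```text
{'clock': np.float64(1.5), 'joints': array([ 0.1823,  0.3848, -0.1796,  1.658 ,  0.0748,  1.1077, -1.121 ]), 'position': array([ 0.5805, -0.0836,  0.2911]), 'ee_rot': array([-3.0553, -0.728 ,  0.0031]), 'force': array([ 0.2256, -0.4825, -1.0693]), 'ft_torque': array([-0.0183,  0.0126,  0.0437])}
[252.30689252 183.09693726]
[252.55661708 172.57473619]
```

View pics/w0.png

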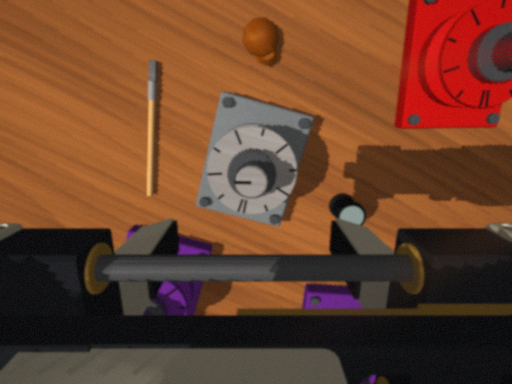

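Wrist view: knob top at (251,181), line pointing left to about (236,182), double zero mark at about (243,207). The amber, brush and loupe are clear of the fixture. I'll measure angles by casting dark pixels onto the two planes.

```bash
cat > meas.py <<'E'
from h import *
def pts(C,p,z,u0,v0,u1,v1):
    v,u=np.mgrid[v0:v1,u0:u1];K,R,o=C
    r=np.stack([u,v,np.ones(u.shape)],-1)@np.linalg.inv(K).T@R.T
    P=o+r*((z-o[2])/r[...,2])[...,None]
    return P[...,:2],cv2.cvtColor(p[v0:v1,u0:u1],cv2.COLOR_RGB2HSV).astype(int),u,v
def measure(C,p,box,r_out=.05):
    P,h,u,v=pts(C,p,.07,*box)
    # bright plate pixels -> circle
    m=((h[...,2]>135)&(h[...,1]<60)).astype(np.uint8)
    n,l,st,ce=cv2.connectedComponentsWithStats(m)
    return P,h,m,l,st
E
python3 - <<'E'
from meas import *
f=np.load('pics/w0cam.npz');C=(f['K'],f['R'],f['o']);g=np.load('pics/w0.npz');p=g['p'];d=g['d']
K,R,o=C
v,u=np.mgrid[90:225,190:320];z=d[90:225,190:320]
Q=np.stack([u,v,np.ones_like(u)],-1)@np.linalg.inv(K).T*z[...,None]@R.T+o
for lo,hi in((.109,.12),(.064,.075)):
    m=(Q[...,2]>lo)&(Q[...,2]<hi);q=Q[m]
    (cx,cy),r=cv2.minEnclosingCircle(q[:,:2].astype(np.float32));print(m.sum(),np.round(q.mean(0),4),'circ',cx,cy,r)
val=cv2.cvtColor(p,cv2.COLOR_RGB2GRAY)[90:225,190:320].astype(float)
c=np.array([cx,cy])
def prof(z,c,rs):
    A=np.radians(np.arange(0,360,2)); g=cv2.cvtColor(p,cv2.COLOR_RGB2GRAY).astype(np.float32)
    out=[]
    for r in rs:
        uv=np.array([proj(C,[c[0]+r*np.cos(a),c[1]+r*np.sin(a),z]) for a in A],np.float32)
        out.append(cv2.remap(g,uv[None,:,0],uv[None,:,1],cv2.INTER_LINEAR)[0])
    return np.mean(out,0)
a=prof(.07,c,np.linspace(.038,.046,5));print('plate');print(np.round(a).astype(int).reshape(-1,18))
m=(Q[...,2]>.109);q=Q[m];ck=cv2.minEnclosingCircle(q[:,:2].astype(np.float32))[0]
a=prof(.114,ck,np.linspace(.005,.013,5));print('knob');print(np.round(a).astype(int).reshape(-1,18))
E
```

```text
854 [ 0.5825 -0.0795  0.1141] circ 0.5815276503562927 -0.07952789962291718 0.01679016277194023
4286 [ 0.5848 -0.0783  0.0705] circ 0.5814177989959717 -0.07989037781953812 0.050088949501514435
plate
[[162 162 162 160 150 121 123 152 161 162 161 162 161 161 160 160 161 159]
 [159 160 159 155 140  97  87 131 153 156 156 155 155 155 154 153 154 155]
 [155 156 157 159 155 128 106 133 150 153 153 154 153 153 153 153 154 152]
 [152 151 153 153 148 117  77 104 143 154 154 154 152 152 151 151 150 150]
 [150 150 150 151 148 133 109 119 143 152 152 152 153 154 153 154 154 155]
 [155 155 152 130  90  95 128 116  83 109 144 155 155 156 155 155 156 156]
 [155 156 155 154 151 134 114 130 149 155 155 155 155 154 155 155 156 156]
 [158 159 158 158 146 103  77 117 140 139 130 120 109  96  89  87  84  81]
 [ 80  80  82  83  77  63  65  83  93  98 102 114 127 134 143 153 156 157]
 [157 157 158 155 134  87  92 141 159 162 163 162 162 163 162 162 162 163]]
knob
[[156 156 156 156 156 155 156 156 156 157 157 157 156 156 155 155 155 155]
 [154 154 155 155 154 154 154 154 154 153 152 151 150 150 150 149 148 147]
 [143 140 137 135 135 135 135 136 136 136 136 134 131 130 128 125 122 119]
 [115 111 108 103  97  92  88  84  81  79  77  75  75  75  75  75  75  75]
 [ 75  75  75  75  75  75  75  75  75  75  75  75  74  73  72  71  70  68]
 [ 68  68  68  69  69  70  70  70  71  71  71  70  69  69  68  68  67  66]
 [ 65  63  62  61  61  60  60  60  60  61  60  60  60  60  61  61  62  64]
 [ 66  69  71  72  74  74  75  75  75  75  74  73  73  72  71  70  68  69]
 [ 69  69  69  69  70  71  72  74  78  83  89  97 104 112 117 121 125 129]
 [131 133 136 138 140 142 145 147 148 149 150 151 152 153 154 155 155 156]]
```

```bash
cat > line.py <<'E'
from meas import *
def line(C,p,c,z=.114,rs=np.linspace(.005,.013,9)):
    g=cv2.cvtColor(p,cv2.COLOR_RGB2GRAY).astype(np.float32);A=np.radians(np.arange(0,360,3));o=[]
    for r in rs:
        uv=np.array([proj(C,[c[0]+r*np.cos(a),c[1]+r*np.sin(a),z]) for a in A],np.float32)
        o.append(cv2.remap(g,uv[None,:,0],uv[None,:,1],cv2.INTER_LINEAR)[0])
    a=np.mean(o,0); w=np.clip(np.median(a)-20-a,0,None)
    ang=np.degrees(np.angle((w*np.exp(1j*A)).sum()))%360
    return ang,a
E
python3 - <<'E'
from line import *
f=np.load('pics/w0cam.npz');C=(f['K'],f['R'],f['o']);p=np.load('pics/w0.npz')['p']
ang,a=line(C,p,(.5815,-.0795));print(ang,(191.8-ang)*np.pi/180);print(a.astype(int))
ang,a=line(cam('top'),np.load('pics/t0.npz')['p'],(.5808,-.082));print(ang,(191.8-ang)*np.pi/180);print(a.astype(int))
E
```

```text
121.18506860642209 1.2324630538878425
[151 151 150 150 150 150 150 151 151 150 150 150 150 151 151 150 150 151
 151 151 151 151 151 150 150 150 151 152 153 153 153 152 151 149 144 134
 120 100  78  60  47  56  72  89 106 119 128 135 140 144 146 149 150 151
 152 152 153 153 154 154 154 154 154 154 154 154 154 154 154 154 154 154
 154 154 154 154 155 155 155 154 154 154 154 153 154 154 154 154 153 153
 152 151 150 150 149 149 150 150 151 153 154 155 156 156 155 155 155 154
 153 152 152 151 151 151 151 151 151 151 151 151]
106.57571982103958 1.4874442917650017
[185 185 185 185 185 185 185 185 185 185 185 185 185 185 184 184 185 185
 184 184 183 182 181 181 180 179 177 174 169 163 158 151 141 132 123 115
 113 116 125 138 152 164 173 179 183 185 187 188 188 189 189 188 188 188
 187 187 187 187 187 187 187 186 186 185 185 185 184 183 183 182 182 181
 181 181 180 180 179 179 179 180 180 180 181 181 180 179 178 178 179 179
 179 179 178 178 178 178 178 179 179 179 180 180 180 181 183 184 185 186
 187 187 186 186 186 186 186 186 186 186 186 185]
```

```bash
cat >> line.py <<'E'
def pca(C,p,c,z=.114,rmax=.0145):
    uv=proj(C,[c[0],c[1],z]).astype(int);P,h,u,v=pts(C,p,z,uv[0]-45,uv[1]-45,uv[0]+45,uv[1]+45)
    V=h[...,2];D=P-np.array(c);r=np.linalg.norm(D,axis=-1)
    med=np.median(V[r<.012]); w=np.where(r<rmax,np.clip(med-15-V,0,None),0).astype(float)
    m0=(w[...,None]*D).sum((0,1))/w.sum();E=D-m0
    S=np.einsum('ij,ijk,ijl->kl',w,E,E)/w.sum();l,U=np.linalg.eigh(S);d=U[:,1]*np.sign(U[:,1]@m0)
    n=np.array([-d[1],d[0]])
    return np.degrees(np.arctan2(d[1],d[0]))%360, m0@n*1000, np.sqrt(l)*1000,np.round(m0*1000,1)
E
python3 - <<'E'
from line import *
f=np.load('pics/w0cam.npz');C=(f['K'],f['R'],f['o']);p=np.load('pics/w0.npz')['p']
for rm in(.011,.013,.0145):
  print(pca(C,p,(.5815,-.0795),rmax=rm),pca(cam('top'),np.load('pics/t0.npz')['p'],(.5808,-.082),rmax=rm))
E
```

```text
(np.float64(115.18666322037598), np.float64(0.8351713504301277), array([0.96713203, 3.33986433]), array([-3.1,  4.6])) (np.float64(118.69369251015758), np.float64(-1.6467706375000215), array([1.03215045, 2.87911696]), array([-1.6,  6.3]))
(np.float64(115.77140005639099), np.float64(0.7978354755294761), array([0.98083268, 3.90626348]), array([-3.5,  5.5])) (np.float64(94.03603252559563), np.float64(1.7885081455959622), array([2.53556841, 5.85225482]), array([-2.2,  5.8]))
(np.float64(129.51199716556914), np.float64(-1.2055547403396114), array([2.3671946 , 4.83276027]), array([-3.3,  5.9])) (np.float64(276.40560499021024), np.float64(-2.0413269883997267), array([5.30899857, 9.6967943 ]), array([-1.9, -1.1]))
```

The line is at about 116° in world, so the dial is near 1.32 rad. Zero is at 191.8° and the target line direction is 47.8°. I'll pre-spin counterclockwise and go down to the knob with the tips just above the ring.

carry_out:
  plan:
    - [0,0.25,-3,0.15,9]
    - [0,0.25,-6,0.3,9]
    - [0,0.25,-9,0.45,9]
    - [0,0.25,-11,0.6,9]
    - [0,0.25,-13,0.7,9]
    - [0,0.25,-13.8,0.7,9]
    - [0,0.25,-13.8,0.7,9]
    - [0,0.25,-13.8,0.7,9]

```text
clock: 2.35
position: [0.5805, -0.0828, 0.1541]
ee_rot: [2.625, 1.725, -0.002]
force: [1.0, -0.0, 0.3]
width: 0.979
```

```bash
python3 - <<'E'
from h import *
s=arm.observe();print({k:np.round(s[k],4) for k in('clock','joints','position','ee_rot','force','ft_torque')})
E
```

```text
{'clock': np.float64(2.35), 'joints': array([ 0.2733,  0.5434, -0.3174,  1.7999,  0.2219,  0.8337, -0.5596]), 'position': array([ 0.5805, -0.0828,  0.1541]), 'ee_rot': array([ 2.6247e+00,  1.7246e+00, -2.2000e-03]), 'force': array([ 0.9889, -0.0135,  0.3133]), 'ft_torque': array([-0.0099, -0.0306, -0.0006])}
```

carry_out:
  plan:
    - [0,0.15,-0.1,0,7]
    - [0,0.15,-0.1,0,5]
    - [0,0.15,-0.1,0,3.8]
    - [0,0.15,-0.1,0,3.4]
    - [0,0.15,-0.1,0,2.5]
    - [0,0.15,-0.1,0,2.5]
    - [0,0.15,-0.1,0,2.5]
    - [0,0.15,-0.1,0,2.5]
    - [0,0.15,-0.1,0,2.5]
  squeeze: 15

```text
clock: 3.25
position: [0.5806, -0.0813, 0.1531]
ee_rot: [2.625, 1.724, -0.002]
force: [0.1, 0.0, -0.1]
width: 0.341
```

```bash
python3 - <<'E'
from h import *
s=arm.observe();print({k:np.round(s[k],4) for k in('clock','position','ee_rot','force','ft_torque','width')})
E
```

```text
{'clock': np.float64(3.25), 'position': array([ 0.5806, -0.0813,  0.1531]), 'ee_rot': array([ 2.6246e+00,  1.7244e+00, -1.8000e-03]), 'force': array([ 0.0819,  0.0066, -0.1414]), 'ft_torque': array([-0.0822, -0.1546,  0.0068]), 'width': np.float64(0.3411)}
```

Gripped at 31.4 mm, matching the 32 mm knob, with almost no side force. Turning clockwise.

carry_out:
  plan:
    - [0,0,0,-0.1,2.5]
    - [0,0,0,-0.2,2.5]
    - [0,0,0,-0.3,2.5]
    - [0,0,0,-0.4,2.5]
    - [0,0,0,-0.5,2.5]
    - [0,0,0,-0.6,2.5]
    - [0,0,0,-0.7,2.5]
    - [0,0,0,-0.8,2.5]
    - [0,0,0,-0.9,2.5]
    - [0,0,0,-1.0,2.5]
    - [0,0,0,-1.1,2.5]
    - [0,0,0,-1.17,2.5]
    - [0,0,0,-1.17,2.5]
    - [0,0,0,-1.17,2.5]
    - [0,0,0,-1.17,2.5]

```text
clock: 4.75
position: [0.5799, -0.0801, 0.153]
ee_rot: [-3.141, 0.007, 0.005]
force: [-3.4, 4.2, 3.7]
width: 0.341
```

```bash
python3 - <<'E'
from h import *
s=arm.observe();print({k:np.round(s[k],4) for k in('clock','joints','position','ee_rot','force','ft_torque','width')})
E
```

```text
{'clock': np.float64(4.75), 'joints': array([ 0.0551,  0.5207, -0.0123,  1.8204,  0.0073,  0.8039, -1.5359]), 'position': array([ 0.5799, -0.0801,  0.153 ]), 'ee_rot': array([-3.1406,  0.007 ,  0.0053]), 'force': array([-3.4253,  4.1559,  3.7211]), 'ft_torque': array([ 0.8823,  0.8034, -0.0422]), 'width': np.float64(0.3414)}
```

Turned 66.9°, which is what I commanded. Now release, rise and look.

carry_out:
  plan:
    - [0,0,0,0,5]
    - [0,0,0,0,7]
    - [0,0,0,0,9]
    - [0,0,0,0,9]
    - [0,0,4,0,9]
    - [0,0,8,0,9]
    - [0,0,12,0,9]
    - [0,0,13.8,0,9]
    - [0,0,13.8,0,9]
    - [0,0,13.8,0,9]
    - [0,0,13.8,0,9]

```text
clock: 5.85
position: [0.5793, -0.0801, 0.2897]
ee_rot: [-3.141, 0.007, 0.009]
force: [-0.6, -1.2, -0.7]
width: 0.981
```

```bash
cat > look.py <<'E'
import sys
from line import *
n=sys.argv[1];s=arm.observe();print({k:np.round(s[k],3) for k in('clock','joints','position','ft_torque','width')})
C=cam('wrist');p,d=arm.get_image('wrist');q,_=arm.get_image('top')
np.savez('pics/'+n+'.npz',p=p,q=q)
K,R,o=C
x,y=proj(C,[.581,-.081,.1]).astype(int)
im=cv2.resize(p[y-50:y+50,x-60:x+60,::-1],None,fx=6,fy=6,interpolation=cv2.INTER_CUBIC);cv2.imwrite('pics/'+n+'.png',im)
for rm in(.011,.013): print(pca(C,p,(.581,-.080),rmax=rm),pca(cam('top'),q,(.5808,-.082),rmax=rm))
# plate marks
g=cv2.cvtColor(p,cv2.COLOR_RGB2GRAY).astype(np.float32);A=np.arange(0,360,1.);
v,u=np.mgrid[y-60:y+60,x-70:x+70];z=d[y-60:y+60,x-70:x+70]
Q=np.stack([u,v,np.ones_like(u)],-1)@np.linalg.inv(K).T*z[...,None]@R.T+o
for lo,hi in((.109,.12),(.064,.075)):
    m=(Q[...,2]>lo)&(Q[...,2]<hi);c,r=cv2.minEnclosingCircle(Q[m][:,:2].astype(np.float32));print('circ',np.round(c,4),round(r,4))
for k in range(10):
    if k==0: continue
    a0=191.8-36*k;aa=np.radians(a0+np.arange(-9,9.1,.5));o_=[]
    for r in np.linspace(.039,.046,5):
        uv=np.array([proj(C,[c[0]+r*np.cos(a),c[1]+r*np.sin(a),.07]) for a in aa],np.float32)
        o_.append(cv2.remap(g,uv[None,:,0],uv[None,:,1],cv2.INTER_LINEAR)[0])
    b=np.mean(o_,0);w=np.clip(np.median(b)-10-b,0,None);print(k,round(np.degrees((w*aa).sum()/max(w.sum(),1e-6))+36*k,1),end=' ')
print()
E
python3 look.py w1
```

```text
{'clock': np.float64(5.85), 'joints': array([ 5.000e-02,  3.750e-01, -5.000e-03,  1.673e+00,  1.000e-03,
        1.099e+00, -1.530e+00]), 'position': array([ 0.579, -0.08 ,  0.29 ]), 'ft_torque': array([ 0.026,  0.019, -0.01 ]), 'width': np.float64(0.981)}
(np.float64(48.72694845434959), np.float64(-0.3020649742710701), array([0.97706089, 2.98588595]), array([4.2, 4.3])) (np.float64(nan), np.float64(nan), array([nan, nan]), array([nan, nan]))
(np.float64(48.76562394383146), np.float64(-0.2997419368809563), array([0.97889911, 3.50679423]), array([4.7, 5. ])) (np.float64(nan), np.float64(nan), array([nan, nan]), array([nan, nan]))
circ [ 0.5825 -0.0803] 0.0168
circ [ 0.5817 -0.0801] 0.05
1 192.0 2 192.2 3 192.3 4 192.0 5 191.7 6 191.3 7 191.1 8 191.4 9 191.5 line.py:14: RuntimeWarning: invalid value encountered in divide
  m0=(w[...,None]*D).sum((0,1))/w.sum();E=D-m0
```

View pics/w1.png

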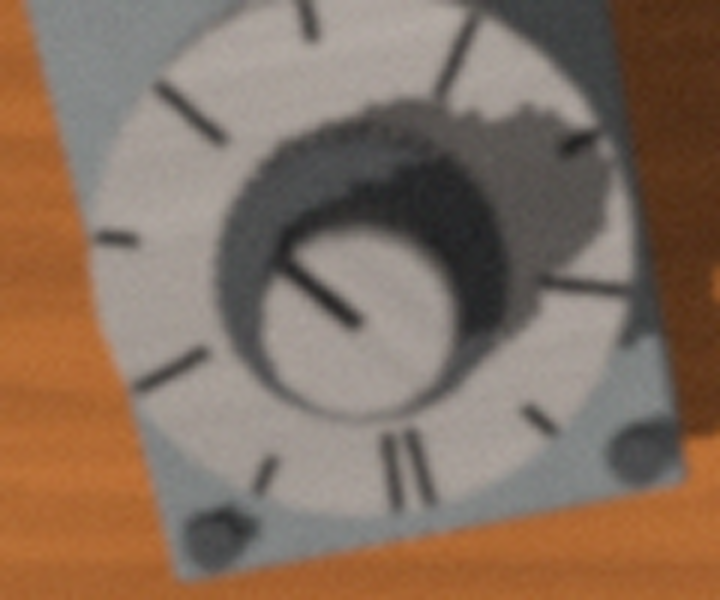

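The line is opposite the second long mark: 48.7° against zero at 191.7°, so the dial is near 2.50 rad. Now to the ring, pre-spun counterclockwise with the tips at about 73.5 mm.

carry_out:
  plan:
    - [0.15,-0.05,0,0.15,9]
    - [0.15,-0.05,0,0.3,9]
    - [0.15,-0.05,0,0.45,9]
    - [0.15,-0.05,0,0.6,9]
    - [0.15,-0.05,0,0.75,9]
    - [0.15,-0.05,0,0.9,9]
    - [0.15,-0.05,-1,1.05,9]
    - [0.15,-0.05,-3,1.2,9]
    - [0.15,-0.05,-6,1.35,9]
    - [0.15,-0.05,-9,1.5,9]
    - [0.15,-0.05,-11,1.65,9]
    - [0.15,-0.05,-12.5,1.8,9]
    - [0.15,-0.05,-14,1.8,9]
    - [0.15,-0.05,-14,1.8,9]
    - [0.15,-0.05,-14,1.8,9]
    - [0.15,-0.05,-14,1.8,9]
  squeeze: 60

```text
clock: 7.55
position: [0.5812, -0.0805, 0.1503]
ee_rot: [1.956, 2.453, -0.006]
force: [0.5, -0.4, 0.5]
width: 0.978
```

```bash
cat > st.py <<'E'
from h import *
s=arm.observe();r=s['ee_rot'];print('yaw',round(2*np.arctan2(r[1],r[0]),4),{k:np.round(s[k],4) for k in('clock','joints','position','ee_rot','force','ft_torque','width')})
E
python3 st.py
```

```text
yaw 1.7952 {'clock': np.float64(7.55), 'joints': array([ 0.3027,  0.5555, -0.3689,  1.8004,  0.2678,  0.8336,  0.0275]), 'position': array([ 0.5812, -0.0805,  0.1503]), 'ee_rot': array([ 1.956 ,  2.4528, -0.0061]), 'force': array([ 0.5385, -0.4333,  0.4605]), 'ft_torque': array([ 0.0189, -0.1462, -0.0366]), 'width': np.float64(0.9777)}
```

carry_out:
  plan:
    - [0,0,-0.6,0,8]
    - [0,0,-1.1,0,7]
    - [0,0,-1.1,0,6.5]
    - [0,0,-1.1,0,6]
    - [0,0,-1.1,0,5.5]
    - [0,0,-1.1,0,4.5]
    - [0,0,-1.1,0,4.5]
    - [0,0,-1.1,0,4.5]
    - [0,0,-1.1,0,4.5]
    - [0,0,-1.1,0,4.5]
  squeeze: 60

```text
clock: 8.55
position: [0.5814, -0.0804, 0.1394]
ee_rot: [1.956, 2.453, -0.006]
force: [1.8, -0.3, 1.1]
width: 0.559
```

```bash
python3 st.py
```

```text
yaw 1.7953 {'clock': np.float64(8.55), 'joints': array([ 0.2987,  0.5692, -0.364 ,  1.809 ,  0.2758,  0.8116,  0.0205]), 'position': array([ 0.5814, -0.0804,  0.1394]), 'ee_rot': array([ 1.9557,  2.4526, -0.0057]), 'force': array([ 1.7627, -0.2734,  1.0603]), 'ft_torque': array([ 0.0178, -0.2511, -0.0374]), 'width': np.float64(0.5585)}
```

Ring gripped at 51.4 mm. Turning in steps and watching the moment (baseline Mz about -0.037).

carry_out:
  plan:
    - [0,0,0,-0.1,4.5]
    - [0,0,0,-0.2,4.5]
    - [0,0,0,-0.3,4.5]
    - [0,0,0,-0.3,4.5]
    - [0,0,0,-0.3,4.5]

```text
clock: 9.05
position: [0.5813, -0.0805, 0.1394]
ee_rot: [2.297, 2.137, -0.007]
force: [-0.7, -0.3, 1.3]
width: 0.547
```

```bash
python3 st.py
```

```text
yaw 1.4982 {'clock': np.float64(9.05), 'joints': array([ 0.2443,  0.5589, -0.2858,  1.8126,  0.2184,  0.8011, -0.2258]), 'position': array([ 0.5813, -0.0805,  0.1394]), 'ee_rot': array([ 2.2975,  2.1365, -0.0072]), 'force': array([-0.7104, -0.2669,  1.3385]), 'ft_torque': array([-0.0378,  0.0104,  0.0077]), 'width': np.float64(0.5467)}
```

carry_out:
  plan:
    - [0,0,0,-0.08,4.5]
    - [0,0,0,-0.15,4.5]
    - [0,0,0,-0.15,4.5]

```text
clock: 9.35
position: [0.5812, -0.0805, 0.1394]
ee_rot: [2.45, 1.96, -0.008]
force: [-0.8, -0.1, 1.8]
width: 0.551
```

```bash
python3 st.py
```

```text
yaw 1.3494 {'clock': np.float64(9.35), 'joints': array([ 0.2172,  0.5546, -0.2469,  1.8144,  0.1897,  0.7969, -0.3489]), 'position': array([ 0.5812, -0.0805,  0.1394]), 'ee_rot': array([ 2.4502,  1.9601, -0.008 ]), 'force': array([-0.8449, -0.0718,  1.7923]), 'ft_torque': array([0.1007, 0.0011, 0.0133]), 'width': np.float64(0.5511)}
```

carry_out:
  plan:
    - [0,0,0,-0.08,4.5]
    - [0,0,0,-0.15,4.5]
    - [0,0,0,-0.15,4.5]

```text
clock: 9.65
position: [0.5812, -0.0805, 0.1394]
ee_rot: [2.589, 1.774, -0.009]
force: [-0.3, -0.6, 1.4]
width: 0.55
```

```bash
python3 st.py
```

```text
yaw 1.2017 {'clock': np.float64(9.65), 'joints': array([ 0.19  ,  0.551 , -0.2079,  1.8162,  0.1608,  0.7931, -0.4706]), 'position': array([ 0.5812, -0.0805,  0.1394]), 'ee_rot': array([ 2.5885,  1.7741, -0.0088]), 'force': array([-0.3316, -0.5768,  1.3855]), 'ft_torque': array([0.0571, 0.0975, 0.0022]), 'width': np.float64(0.5504)}
```

carry_out:
  plan:
    - [0,0,0,-0.08,4.5]
    - [0,0,0,-0.15,4.5]
    - [0,0,0,-0.15,4.5]

```text
clock: 9.95
position: [0.5811, -0.0804, 0.1394]
ee_rot: [2.712, 1.579, -0.01]
force: [-1.0, 1.1, 1.4]
width: 0.549
```

```bash
python3 st.py
```

```text
yaw 1.0546 {'clock': np.float64(9.95), 'joints': array([ 0.1628,  0.548 , -0.1691,  1.818 ,  0.1318,  0.79  , -0.5916]), 'position': array([ 0.5811, -0.0804,  0.1394]), 'ee_rot': array([ 2.7122,  1.5793, -0.0095]), 'force': array([-1.0192,  1.1321,  1.4491]), 'ft_torque': array([ 0.0592,  0.1135, -0.0222]), 'width': np.float64(0.5493)}
```

carry_out:
  plan:
    - [0,0,0,-0.08,4.5]
    - [0,0,0,-0.15,4.5]
    - [0,0,0,-0.15,4.5]

```text
clock: 10.25
position: [0.5811, -0.0804, 0.1394]
ee_rot: [2.821, 1.377, -0.01]
force: [-0.5, 0.6, 2.0]
width: 0.551
```

```bash
python3 st.py
```

```text
yaw 0.908 {'clock': np.float64(10.25), 'joints': array([ 0.1356,  0.5455, -0.1304,  1.8199,  0.1028,  0.7872, -0.7118]), 'position': array([ 0.5811, -0.0804,  0.1394]), 'ee_rot': array([ 2.821 ,  1.3767, -0.0101]), 'force': array([-0.538 ,  0.6127,  1.9998]), 'ft_torque': array([ 0.1123,  0.1316, -0.021 ]), 'width': np.float64(0.5509)}
```

carry_out:
  plan:
    - [0,0,0,-0.08,4.5]
    - [0,0,0,-0.15,4.5]
    - [0,0,0,-0.15,4.5]

```text
clock: 10.55
position: [0.581, -0.0803, 0.1394]
ee_rot: [2.914, 1.168, -0.011]
force: [-0.9, -1.1, 2.1]
width: 0.55
```

```bash
python3 st.py
```

```text
yaw 0.7623 {'clock': np.float64(10.55), 'joints': array([ 0.1085,  0.5435, -0.0918,  1.8218,  0.074 ,  0.7849, -0.8312]), 'position': array([ 0.581 , -0.0803,  0.1394]), 'ee_rot': array([ 2.914 ,  1.1678, -0.0108]), 'force': array([-0.8846, -1.1133,  2.113 ]), 'ft_torque': array([-0.0007,  0.0891,  0.4325]), 'width': np.float64(0.5498)}
```

The ring has bitten: Mz is 0.43 N m. From here it is 1.7 N m/rad, so I'll go 0.12 rad and check.

carry_out:
  plan:
    - [0,0,0,-0.06,4.5]
    - [0,0,0,-0.12,4.5]
    - [0,0,0,-0.12,4.5]
    - [0,0,0,-0.12,4.5]

```text
clock: 10.95
position: [0.581, -0.0803, 0.1394]
ee_rot: [2.976, 0.999, -0.011]
force: [-1.0, -1.1, 1.3]
width: 0.552
```

```bash
python3 st.py
```

```text
yaw 0.6476 {'clock': np.float64(10.95), 'joints': array([ 0.0873,  0.5423, -0.0615,  1.8234,  0.0512,  0.7834, -0.9251]), 'position': array([ 0.581 , -0.0803,  0.1394]), 'ee_rot': array([ 2.9764,  0.9989, -0.0112]), 'force': array([-0.9655, -1.0885,  1.2608]), 'ft_torque': array([0.0138, 0.1888, 0.6352]), 'width': np.float64(0.5525)}
```

carry_out:
  plan:
    - [0,0,0,-0.05,4.5]
    - [0,0,0,-0.1,4.5]
    - [0,0,0,-0.1,4.5]
    - [0,0,0,-0.1,4.5]

```text
clock: 11.35
position: [0.581, -0.0802, 0.1394]
ee_rot: [3.021, 0.855, -0.012]
force: [-0.7, -0.2, 1.2]
width: 0.55
```

```bash
python3 st.py
```

```text
yaw 0.5513 {'clock': np.float64(11.35), 'joints': array([ 0.0694,  0.5415, -0.036 ,  1.8247,  0.0319,  0.7824, -1.0036]), 'position': array([ 0.581 , -0.0802,  0.1394]), 'ee_rot': array([ 3.0213,  0.8546, -0.0116]), 'force': array([-0.7282, -0.2121,  1.231 ]), 'ft_torque': array([0.0011, 0.1598, 0.7729]), 'width': np.float64(0.5499)}
```

Moment is 0.77 N m, on target. Hold briefly, open and rise.

carry_out:
  plan:
    - [0,0,0,-0.015,4.5]
    - [0,0,0,-0.015,4.5]
    - [0,0,0,-0.015,4.5]
    - [0,0,0,0,6]
    - [0,0,0,0,8]
    - [0,0,0,0,9]
    - [0,0,0,0,9]
    - [0,0,0,0,9]
    - [0,0,4,0,9]
    - [0,0,8,0,9]
    - [0,0,12,0,9]
    - [0,0,15,0,9]
    - [0,0,15,0,9]
    - [0,0,15,0,9]
    - [0,0,15,0,9]

```text
clock: 12.85
position: [0.5803, -0.0802, 0.2882]
ee_rot: [3.022, 0.855, -0.015]
force: [0.6, 0.6, 0.7]
width: 0.977
```

```bash
python3 look.py w2 2>/dev/null
```

```text
{'clock': np.float64(12.85), 'joints': array([ 0.068,  0.38 , -0.032,  1.669,  0.018,  1.102, -0.99 ]), 'position': array([ 0.58 , -0.08 ,  0.288]), 'ft_torque': array([ 0.023, -0.018,  0.021]), 'width': np.float64(0.977)}
(np.float64(48.64198353102131), np.float64(-0.3882404954354199), array([0.97394054, 3.03677273]), array([4.1, 4.1])) (np.float64(nan), np.float64(nan), array([nan, nan]), array([nan, nan]))
(np.float64(49.15726627060826), np.float64(-0.4297269538893763), array([0.97118388, 3.56697467]), array([4.7, 4.8])) (np.float64(nan), np.float64(nan), array([nan, nan]), array([nan, nan]))
circ [ 0.5819 -0.0798] 0.0168
circ [ 0.5816 -0.0798] 0.05
1 192.6 2 192.4 3 192.1 4 191.6 5 191.1 6 190.9 7 190.9 8 191.6 9 191.9
```

View pics/w2.png

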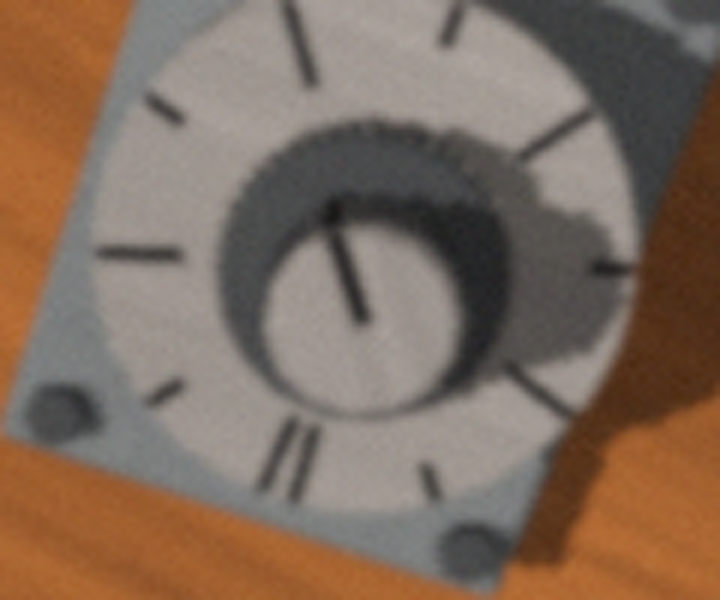

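The line is still at the second long mark (about 48.7°, dial near 2.50 rad) and the gripper is open and clear. Handing in.

```bash
python3 -c "
from cell import arm
print(arm.sign_off(),arm.observe()['clock'])"
```

```text
the job is handed in; nothing more can be done
the job is handed in; nothing more can be done
```

I set the dial on the steel fixture in the grey block to 0.20 mm, tightened the lock ring, and handed the job in at about 13 s on the robot's clock.

- **Dial:** I gripped the knob and turned it 1.17 rad clockwise. The wrist picture puts the line opposite the second long mark, about 2.50 rad against a target of 2.513. It read the same within about half a degree after the ring was tightened.
- **Lock ring:** It ran free for about 0.95 rad, then bit. The last moment I read was about 0.77 N m, followed by one more 0.015 rad step that I did not read separately, so an estimated 0.8 N m. The slope past the bite was close to the stated 1.7 N m/rad, so there was no sign of slipping.
- **At hand-in:** The gripper was open and clear, with only sensor noise on the force reading. The arm never came near the brush, loupe or amber. I did not measure their positions again at the end.

**Checks that failed or disagreed:**
- The two cameras' first readings of the line differed by up to 15° because of a small centre offset. I settled this by fitting the line's direction.
- The top-camera line fit gave no result in the later checks, which I did not look into, so the final dial reading rests on the wrist camera alone.
- The two cameras put the fixture's axis about 2 mm apart, which is within the stated calibration error.

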